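# Draw the cell tray out of the particle analyser with the tray hook

## Task

Draw the orange measuring-cell tray of the white analyser all the way out to its stop with the tray hook: lift the hook out of its dock by the steel shank, lay it on the open bench and let go, take it again by its round blue handle, drop its prong into the tray's finger hole and pull. Then lay the hook down on the open bench, clear of the analyser and its tray, and let go. Do not touch the analyser or tray with the gripper or arm, and leave the other things on the bench where they are.

Things in the scene. Friction and masses are not known exactly. Their poses are not given: they have to be found in the camera images.
- hook: Loose tray hook, 0.2 kg, 200 mm long. Origin on its axis, mid-handle; x to the prong, prong to -z. Round blue handle d 26 mm, x -33 to 33; black end block 52 x 52 mm, x -45 to -33; steel shank 12 x 12 mm, x 33 to 155. Centre of mass about x = 20. On the bench prong down it stands by itself on end block and prong, axis level at height 26 mm; in the dock at 34 mm.
- hook_tip (a point): Lower end of the hook's round prong (10 mm diameter) on its centre line: x = 150, y = 0, z = -26 mm in the hook's frame, so 20 mm below the shank's underside.
- dock: Grey dock fixed to the bench; origin on the bench under the docked hook's origin, axes as that hook's. Covers x -62 to 36, y -46 to 46 mm. Walls 49 mm high stand 3 mm beside the handle and 62 mm high round the end block: no room for fingers there; the shank beyond x = 36 is free. Hook lifts straight out: raise it 60 mm.
- analyser: White analyser fixed to the bench, 280 mm wide (x), 300 deep (y 0 to 300), 340 high; origin on the bench under the middle of its front, which looks to -y. Before it a loading bay, y -110 to 0: a channel open above and in front, 50 mm wide between walls (x 25 to 37 each side, tops at 75 mm, upper part clear plastic), floor plate 15 mm high, 104 mm wide.
- tray (a joint): How far the orange tray is drawn out, in m: 0 shut, 0.10 at the outer stop. It slides level towards the analyser's -y, against about 2 N of friction, and stays where it is left.
- tray_hole (a point): Centre of the round finger hole (28 mm diameter, right through) in the orange tray's front, at the tray's upper face, 45 mm above the bench; axes as the analyser's. Plate 44 mm wide, 6 mm thick, front edge 25 mm before the hole; 24 mm free below it. With the tray shut the hole is at y = -25 mm of the analyser, 85 mm behind the bay's front end.
- bottle: Bystander: clear bottle with blue cap, 66 mm diameter, 160 mm high; origin at the middle of its underside.
- jar: Bystander: amber jar with blue cap, 60 mm diameter, 85 mm high; origin at the middle of its underside.
- beaker: Bystander: glass beaker, 70 mm diameter, 85 mm high; origin at the middle of its underside.
- tip_box: Bystander: pipette tip box with green lid, 90 x 120 x 57 mm; origin at the middle of its underside.
- screwdriver: Bystander: red-handled screwdriver lying on the bench, 180 mm long along its x.
- mouse: Bystander: black computer mouse, 105 x 60 x 22 mm; origin at the middle of its underside.

How it is judged:
On the way, in this order (a step that is already met when the one before it is completed fails the run):
1. the hook lies on the bench out of its dock, let go (height (world z) of each of hook, hook_tip below 0.034 m and linear speed of hook below 0.03 m/s and contact force between the fingers and hook below 0.2 N and horizontal distance between hook and dock above 0.1 m), for 0.2 s.
2. the hook, held by its handle, has its prong down in the tray's finger hole (horizontal distance between hook_tip and tray_hole below 0.014 m and z of hook_tip in the frame of tray_hole between -0.03 and -0.006 m and x of the grasp point in the frame of hook below 0.045 m and distance between the grasp point and hook below 0.06 m and contact force between the fingers and hook above 1 N), for 0.1 s.
3. the tray is drawn out to its stop with the prong in the hole (horizontal distance between hook_tip and tray_hole below 0.014 m and z of hook_tip in the frame of tray_hole between -0.03 and -0.006 m and value of joint tray above 0.09 m), for 0.1 s.
At the end, for the whole second after the job is handed in: The tray is out by at least 90 of its 100 mm and at rest; the hook lies on the bench (its axis and prong tip less than 34 mm above it), at rest and let go, more than 100 mm from the dock's origin, its prong tip more than 30 mm from the finger hole and touching neither analyser nor tray (all of step 1 and value of joint tray above 0.09 m and velocity of joint tray between -0.01 and 0.01 m/s and contact force between hook and analyser below 0.1 N and horizontal distance between hook_tip and tray_hole above 0.03 m).
It fails at once if the gripper or arm touches the analyser or its tray (over 2 N) (contact force between any of the fingers, the arm and analyser above 2 N).
It fails at once if another thing on the bench is moved by more than 25 mm (distance of any of bottle, jar, beaker, tip_box, screwdriver, mouse from where it was at the start of the episode above 0.025 m).
It also fails if it takes over 53 s, if anything falls off the work surface, if the arm or the gripper's body presses on something with over 40 N, if the wrist force passes 120 N, or if a joint passes its speed limit or range.

## Robot

A 6-joint arm with a two-finger parallel gripper is mounted at the origin on the work surface. World frame = base frame: x ahead of the robot, y to its left, z up, the work surface at z = 0. Lengths are in m, angles in rad, forces in N, time in s.
With the tool pointing down it reaches from about 0.4 to 0.825 m from the base axis. Payload 7 kg.
Tool frame: the origin (TCP) lies midway between the tips of the shut fingers; the grasp point (between the pads) lies 19 mm behind it; z points along the fingers, y is the line along which they close (so a half turn about z gives the same grasp; the last joint's range is limited). The gripper opens to 85 mm and grips with 20 to 120 N. Pads are 22 mm wide; open, the fingers measure 114 mm over their backs; the gripper's body (76 mm by 85 mm) begins 54 mm behind the grasp point. The pads swing forward as they close: fully open they stand 13 mm farther back than shut.
Start: joints at [1.463, 0.359, 0.012, 0, -1.224, -0.288], TCP at [0.26, 0.623, 0.231] pointing down, gripper open.
Joint ranges: [-3.07, 3.07], [-1.43, 2.12], [-1.02, 1.25], [-3.03, 1.67], [-3.05, -0], [-3.03, 3.03]. Speed limits (rad/s): [2.39, 2.39, 3.01, 3.14, 3.14, 3.14].

## Interface

Orientations are given as a unit quaternion [w, x, y, z].
In Python, from cell import manip, cams gives the robot as it stands.
- The arm moves only by the tool apply_moves, never from a script. Its argument "targets" is a list of rows, each an object with "slide": the shift along the tool's x, y, z in cm, a list of three; "dr": the turn, a rotation vector about the tool's x, y, z in degrees, a list of three; "grip": the gripper's target within -1 to 1 (fully open at 1, half-way at 0, shut at -1). In form: [{"slide": [x, y, z], "dr": [wx, wy, wz], "grip": grip}, ...]. A call has 1 to 12 rows; each row shifts and turns the commanded pose from where the row before left it, along the tool's axes as they then stand; what a row does not reach is not made up. A row lasts 1/10 s, in which the tool goes at most 50 mm and 8.59 degrees, less where a joint would pass 70% of its speed; a pose out of reach is approached as far as the arm can. A call with a gripper value outside its range is refused whole. The fingers move at their own pace and stop on an object; "squeeze" is the grip in N (left out, the last holds). Time passes only in rows, so rows that do not move let the fingers close. It gives the time, the measured TCP pose, the force, the opening and the grip force at its end, in the units of the state.
- manip.state(): the state, without advancing time (a new reading comes with each control period).
- cams.get_image(name): name is "scene" or "top" or "wrist"; returns the picture (400x640x3 uint8, blue, green, red); there is no depth.
- cams.camera_params(name): a dict with "camera_matrix" (3x3 intrinsics, pixels), "extrinsics" (4x4, takes a point from camera to world coordinates). Camera axes: x right, y down, z forward; pixel columns grow to the right and rows downward; lengths in m; the calibration is good to about 2 mm. A picture is of the moment at which its call begins: read the wrist's pose just before it. camera_params takes no time and is no camera call; for the wrist camera it gives the pose at the moment of the call.
- manip.hand_in(): hands the job in; it is judged then, once.
The state is a dict: "t": time; "qpos": joint angles; "joint_vel": joint speeds; "tau": joint torques, N m; "tcp_pos": TCP position; "eef_rot": TCP orientation; "contact_force": force on the tool from outside, world axes, zero at the start; "torque": the same for the moment, N m; "grip_width": finger opening in m; "grasp_force": force on a finger pad.
Only numpy, scipy, OpenCV 4.12 (cv2) and the standard library are available. Lean on these libraries where they do the work, as an engineer would, in place of code of your own. Each camera call takes 0.05 s, during which the arm holds its last target. There are 200 camera calls.

## Working session

There is one attempt and no reset: what is moved stays moved. The work goes in short steps, Python scripts to look and compute and a tool call to move; the robot and the scene stay as the last step left them, time stands still between calls to the robot, and variables do not carry over. Pictures are saved under pics/ and viewed, at most 10 in all, crops included, and the job is handed in when it is done.

Besides the shell and the picture viewer there is one more tool, called after "Call:" by a JSON object that holds its "fn" and its "kwargs". apply_moves: Moves the arm, as the interface text tells. Its arguments: {"type":"object","properties":{"targets":{"type":"array","items":{"type":"object","properties":{"slide":{"type":"array","items":{"type":"number"}},"dr":{"type":"array","items":{"type":"number"}},"grip":{"type":"number"}}}},"squeeze":{"type":"number"}},"required":["targets"]}

```bash
mkdir -p pics; ls; python3 - <<'E'
from cell import manip,cams
import cv2
print(manip.state())
for n in("scene","top"):
    cv2.imwrite(f"pics/{n}0.png",cams.get_image(n)); p=cams.camera_params(n); print(n,p)
E
```

```text
pics
{'t': 0.0, 'qpos': array([ 1.46306950e+00,  3.59365234e-01,  1.10423252e-02, -4.01249810e-04,
       -1.22407030e+00, -2.88131676e-01]), 'joint_vel': array([-0.00138961, -0.00056937,  0.00125017, -0.00070276,  0.00038858,
        0.00067831]), 'tau': array([-1.28972442e-04, -5.83319628e+01,  2.93419093e+01,  6.93684965e+00,
       -5.99622887e-03,  1.12069916e-06]), 'tcp_pos': array([0.26008116, 0.62235171, 0.23036127]), 'eef_rot': array([ 8.12187440e-04,  9.80462103e-01, -1.96706360e-01, -1.15940668e-04]), 'contact_force': array([-0.56174446, -0.44428311, -0.28648402]), 'torque': array([ 0.00074041, -0.03139778, -0.01219791]), 'grasp_force': 0.0, 'grip_width': 0.08564118243951081}
scene {'camera_matrix': array([[365.65418826,   0.        , 322.85704942],
       [  0.        , 365.65418826, 197.3015524 ],
       [  0.        ,   0.        ,   1.        ]]), 'extrinsics': array([[-0.30024654,  0.52379872, -0.79717433,  1.29412786],
       [ 0.95373261,  0.17859882, -0.24186062,  0.13777127],
       [ 0.01568811, -0.83290897, -0.5531876 ,  0.58845943],
       [ 0.        ,  0.        ,  0.        ,  1.        ]])}
top {'camera_matrix': array([[442.27316116,   0.        , 323.20995471],
       [  0.        , 442.27316116, 192.73790308],
       [  0.        ,   0.        ,   1.        ]]), 'extrinsics': array([[-0.0132528 , -0.98473075,  0.17357912,  0.34053296],
       [-0.99989641,  0.01402617,  0.00322952, -0.08135312],
       [-0.00561486, -0.17351834, -0.98481463,  1.28716257],
       [ 0.        ,  0.        ,  0.        ,  1.        ]])}
```

View pics/scene0.png

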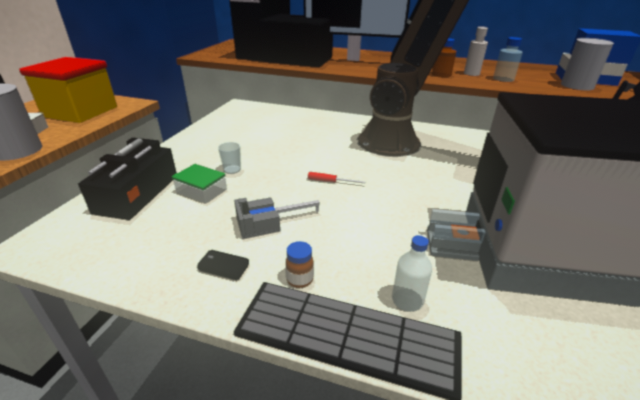

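View pics/top0.png

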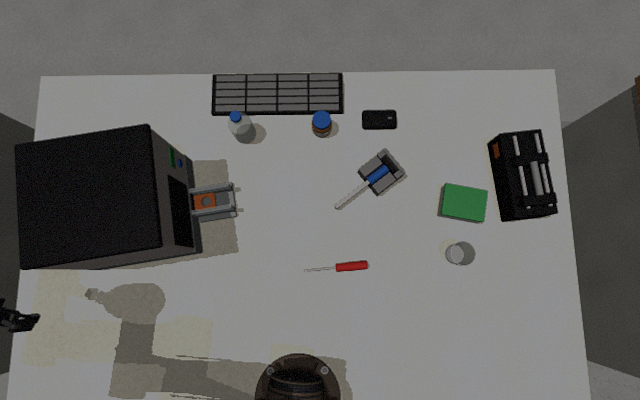

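The scene picture shows the docked hook (240–320, 200–235) and the bay with the orange tray (430–485, 210–255). In the top picture the hook runs from the dock (380,172) to the prong end (337,207), and the bay is at (190–240, 183–220). I'll enlarge both in one sheet.

```bash
cat > h.py <<'E'
import numpy as np,cv2
from cell import manip,cams
from scipy.spatial.transform import Rotation as R
def ray(n,uv,P=None):
    P=P or cams.camera_params(n); E=P["extrinsics"]
    d=np.linalg.inv(P["camera_matrix"])@np.array([*uv,1.]); return E[:3,3],E[:3,:3]@d
def atz(n,uv,z,P=None):
    o,d=ray(n,uv,P); return o+d*(z-o[2])/d[2]
def proj(n,X,P=None):
    P=P or cams.camera_params(n); E=P["extrinsics"]
    c=E[:3,:3].T@(np.asarray(X)-E[:3,3]); q=P["camera_matrix"]@c; return q[:2]/q[2]
def tri(rays):
    A=0;b=0
    for o,d in rays:
        d=d/np.linalg.norm(d); M=np.eye(3)-np.outer(d,d); A=A+M; b=b+M@o
    X=np.linalg.solve(A,b); return X,[np.linalg.norm(np.cross(X-o,d/np.linalg.norm(d)))for o,d in rays]
E
python3 - <<'E'
import cv2,numpy as np
t=cv2.imread("pics/top0.png");s=cv2.imread("pics/scene0.png")
c=lambda i,x,y:cv2.resize(i[y:y+75,x:x+100],(400,300),interpolation=cv2.INTER_CUBIC)
cv2.imwrite("pics/z1.png",np.vstack([np.hstack([c(t,320,142),c(t,165,165)]),np.hstack([c(s,225,180),c(s,410,190)])]))
E
```

```text
(no output)
```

View pics/z1.png

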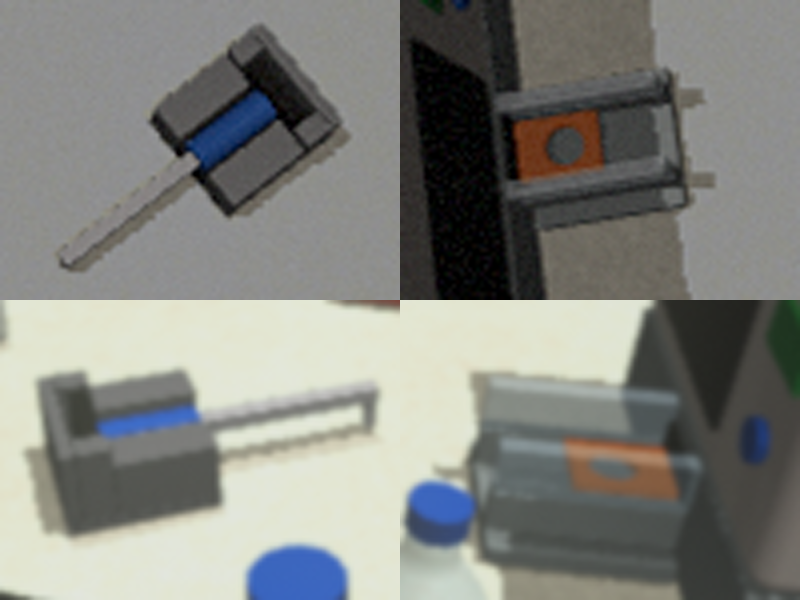

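```bash
python3 - <<'E'
from h import *
for nm,a,b in[("tip end top",(337,206.5),(318.8,201.5)),("junction",(368.75,182),(275.5,209.5)),("hole",(206.75,201.75),(463,231.75))]:
    print(nm,tri([ray("top",a),ray("scene",b)]))
print(atz("top",(337,206.5),.04),atz("top",(368.75,182),.04),atz("top",(386.2,168.2),.047),"hole",atz("top",(206.75,201.75),.045),atz("scene",(463,231.75),.045))
q=lambda x,y:(165+(x-400)/4,165+y/4)
for p in[(500,100),(668,73),(505,200),(685,170)]: print("walltop",atz("top",q(*p),.075))
for p in[(602,112),(605,168),(515,123),(517,180)]: print("tray",atz("top",q(*p),.045))
for n,uv,z in[("bottle",(241,133),0),("jar",(321,118),.085),("beaker",(457,254),.05),("mouse",(379,120),.022),("tipbox",(464,202),.057),("sd1",(305,270),.01),("sd2",(368,266),.01),("kb",(213,113),.01),("kb",(343,112),0.01),("toolbox",(497,215),0.08)]: print(n,atz("top",uv,z).round(3))
E
```

```text
tip end top (array([ 0.5197327 , -0.11240476,  0.03466109]), [np.float64(0.0038749323309934785), np.float64(0.003874932330993495)])
junction (array([ 0.59006107, -0.20667102,  0.03412135]), [np.float64(0.002612918395612492), np.float64(0.0026129183956125237)])
hole (array([0.5389407 , 0.25834183, 0.04022386]), [np.float64(0.0024860840668671923), np.float64(0.002486084066867275)])
[ 0.52000886 -0.11599643  0.04      ] [ 0.58982144 -0.20854863  0.04      ] [ 0.62811945 -0.25919337  0.047     ] hole [0.53815085 0.25447631 0.045     ] [0.54457667 0.2598143  0.045     ]
walltop [0.56723644 0.29425687 0.075     ]
walltop [0.58475961 0.17734611 0.075     ]
walltop [0.49691978 0.28805185 0.075     ]
walltop [0.51609922 0.16401616 0.075     ]
tray [0.56309179 0.23027651 0.045     ]
tray [0.52267703 0.22697096 0.045     ]
tray [0.55600614 0.29218378 0.045     ]
tray [0.51495771 0.28922049 0.045     ]
bottle [0.755 0.17  0.   ]
jar [ 0.768 -0.074  0.085]
beaker [ 0.381 -0.445  0.05 ]
mouse [ 0.782 -0.247  0.022]
tipbox [ 0.525 -0.472  0.057]
sd1 [ 0.343 -0.022  0.01 ]
sd2 [ 0.352 -0.202  0.01 ]
kb [0.816 0.254 0.01 ]
kb [ 0.813 -0.14   0.01 ]
toolbox [ 0.485 -0.553  0.08 ]
```

```bash
cat >> h.py <<'E'
def go(pos,hookang=None):
    """tool-frame shift (cm) to pos, with turn about tool z (deg) so tool y is square to hook axis angle (deg)"""
    s=manip.state(); w,x,y,z=s["eef_rot"]; T=R.from_quat([x,y,z,w]); M=T.as_matrix()
    print("t",round(s["t"],2),"tcp",s["tcp_pos"].round(4),"x",M[:,0].round(3),"y",M[:,1].round(3),"z",M[:,2].round(3),"q",s["qpos"].round(2),"w",round(s["grip_width"],4),"F",s["contact_force"].round(1))
    if hookang is not None:
        a=np.deg2rad(hookang); best=[]
        for k in(1,-1):
            yv=k*np.array([-np.sin(a),np.cos(a),0]); zv=np.array([0,0,-1.]); xv=np.cross(yv,zv)
            rv=np.rad2deg((T.inv()*R.from_matrix(np.c_[xv,yv,zv])).as_rotvec()); best.append(rv)
            print("turn",rv.round(2),"then shift cm",(np.c_[xv,yv,zv].T@(np.array(pos)-s["tcp_pos"])*100).round(2))
    print("shift now",(M.T@(np.array(pos)-s["tcp_pos"])*100).round(2))
E
python3 - <<'E'
from h import *
go([.577,-.192,.45],127)
print(cams.camera_params("wrist"))
E
```

```text
t 0.1 tcp [0.2601 0.6224 0.2305] x [ 0.923 -0.386  0.   ] y [-0.386 -0.923  0.001] z [-0.    -0.001 -1.   ] q [ 1.46  0.36  0.01 -0.   -1.22 -0.29] w 0.0854 F [ 0.2  0.5 -0.2]
turn [ 8.000e-02 -3.000e-02  3.031e+01] then shift cm [ 84.11  23.7  -21.95]
turn [ 4.0000e-02  1.1000e-01 -1.4969e+02] then shift cm [-84.11 -23.7  -21.95]
shift now [ 60.65  62.95 -21.85]
{'camera_matrix': array([[344.12013824,   0.        , 314.20791615],
       [  0.        , 344.12013824, 200.87707965],
       [  0.        ,   0.        ,   1.        ]]), 'extrinsics': array([[-0.38496587, -0.88523809, -0.26106475,  0.32596401],
       [-0.92292952,  0.36971592,  0.10729042,  0.59452319],
       [ 0.00154223,  0.28224751, -0.95934038,  0.37332992],
       [ 0.        ,  0.        ,  0.        ,  1.        ]])}
```

Call:
{"fn": "apply_moves", "kwargs": {"targets": [{"slide": [0,0,-5],"dr": [0,0,0],"grip": 1},{"slide": [0,0,-5],"dr": [0,0,0],"grip": 1},{"slide": [0,0,-5],"dr": [0,0,0],"grip": 1},{"slide": [0,0,-5],"dr": [0,0,0],"grip": 1},{"slide": [0,0,-3],"dr": [0,0,0],"grip": 1}]}}

```text
t: 0.6
tcp_pos: [0.2606, 0.6227, 0.4658]
eef_rot: [-0.002, 0.98, -0.197, 0.0]
contact_force: [0.6, -0.2, 0.6]
grip_width: 0.0854
grasp_force: 0.0
```

Call:
{"fn": "apply_moves", "kwargs": {"targets": [{"slide": [3.3,3.4,0],"dr": [0,0,0],"grip": 1},{"slide": [3.3,3.4,0],"dr": [0,0,0],"grip": 1},{"slide": [3.3,3.4,0],"dr": [0,0,0],"grip": 1},{"slide": [3.3,3.4,0],"dr": [0,0,0],"grip": 1},{"slide": [3.3,3.4,0],"dr": [0,0,0],"grip": 1},{"slide": [3.3,3.4,0],"dr": [0,0,0],"grip": 1},{"slide": [3.3,3.4,0],"dr": [0,0,0],"grip": 1},{"slide": [3.3,3.4,0],"dr": [0,0,0],"grip": 1},{"slide": [3.3,3.4,0],"dr": [0,0,0],"grip": 1},{"slide": [3.3,3.4,0],"dr": [0,0,0],"grip": 1}]}}

```text
t: 1.6
tcp_pos: [0.4336, 0.1799, 0.4613]
eef_rot: [-0.0, 0.981, -0.196, -0.0]
contact_force: [0.5, 0.0, -0.6]
grip_width: 0.0853
grasp_force: 0.0
```

```bash
python3 - <<'E'
from h import *
go([.577,-.192,.25],127)
E
```

```text
t 1.6 tcp [0.4336 0.1799 0.4613] x [ 0.923 -0.385 -0.   ] y [-0.385 -0.923 -0.   ] z [ 0.  0. -1.] q [ 0.81 -0.06  0.02 -0.   -1.65  0.36] w 0.0853 F [ 0.5  0.  -0.6]
turn [-1.000e-02  1.000e-02  3.035e+01] then shift cm [38.33 10.93 21.13]
turn [-1.0000e-02 -2.0000e-02 -1.4965e+02] then shift cm [-38.33 -10.93  21.13]
shift now [27.55 28.81 21.12]
```

Call:
{"fn": "apply_moves", "kwargs": {"targets": [{"slide": [0,0,0],"dr": [0,0,7.6],"grip": 1},{"slide": [0,0,0],"dr": [0,0,7.6],"grip": 1},{"slide": [0,0,0],"dr": [0,0,7.6],"grip": 1},{"slide": [0,0,0],"dr": [0,0,7.55],"grip": 1},{"slide": [4.3,1.2,2.1],"dr": [0,0,0],"grip": 1},{"slide": [4.3,1.2,2.1],"dr": [0,0,0],"grip": 1},{"slide": [4.3,1.2,2.1],"dr": [0,0,0],"grip": 1},{"slide": [4.3,1.2,2.1],"dr": [0,0,0],"grip": 1},{"slide": [4.3,1.2,2.1],"dr": [0,0,0],"grip": 1},{"slide": [4.3,1.2,2.1],"dr": [0,0,0],"grip": 1},{"slide": [4.3,1.2,2.1],"dr": [0,0,0],"grip": 1},{"slide": [0,0,0],"dr": [0,0,0],"grip": 1}]}}

```text
t: 2.8
tcp_pos: [0.5468, -0.113, 0.3097]
eef_rot: [0.002, 0.894, -0.449, -0.003]
contact_force: [-0.2, 0.1, -0.6]
grip_width: 0.0852
grasp_force: 0.0
```

```bash
python3 - <<'E'
from h import *
go([.577,-.192,.12],127)
P=cams.camera_params("wrist"); import pickle; pickle.dump(P,open("w1.pkl","wb"))
i=cams.get_image("wrist"); cv2.imwrite("pics/w1.png",i)
for X in[(.577,-.192,.034),(.6135,-.2397,.034),(.52,-.116,.04)]: print(proj("wrist",X,P))
E
```

```text
t 2.8 tcp [ 0.5468 -0.113   0.3097] x [ 0.598 -0.802 -0.004] y [-0.802 -0.598  0.006] z [-0.007 -0.    -1.   ] q [ 0.15  0.13 -0.12 -0.   -1.33  0.49] w 0.0852 F [-0.2  0.1 -0.6]
turn [ 0.35  0.23 -0.3 ] then shift cm [ 8.13  2.34 18.97]
turn [  0.36  -0.55 179.7 ] then shift cm [-8.13 -2.34 18.97]
shift now [ 8.21  2.18 18.95]
[332.03765905  90.02870541]
[332.1953544  33.0736239]
[331.33403291 171.71740038]
```

View pics/w1.png

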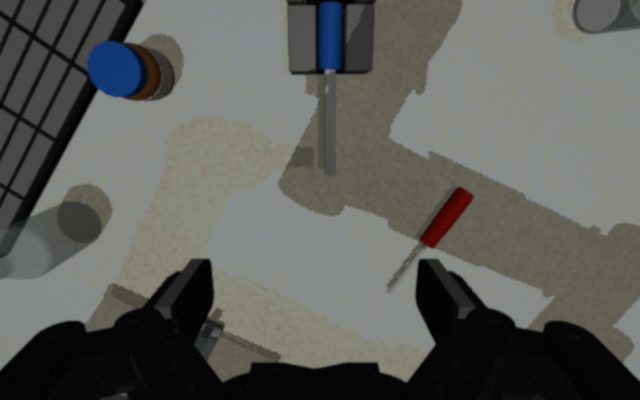

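The wrist picture shows the docked hook upright, with the shank running from the blue handle at (330,69) to its end at (330,173), both close to the predicted positions. I'll measure from this second view.

```bash
python3 - <<'E'
from h import *
import pickle; P=pickle.load(open("w1.pkl","rb"))
print(tri([ray("top",(337,206.5)),ray("wrist",(330,173),P)]),tri([ray("top",(368.75,182)),ray("wrist",(330,70),P)]))
a=atz("wrist",(330,173),.04,P);b=atz("wrist",(330,70),.04,P);c=atz("wrist",(329.5,5),.047,P)
print(a,b,c,np.rad2deg(np.arctan2(*(a-b)[1::-1])),np.rad2deg(np.arctan2(*(a-c)[1::-1])),np.linalg.norm(a-b))
d=(a-c)[:2];d/=np.linalg.norm(d); o=a[:2]-.155*d; g=o+.06*d; print("o",o,"grasp",g)
go([*g,.018],np.rad2deg(np.arctan2(d[1],d[0])))
E
```

```text
(array([ 0.52020659, -0.11500147,  0.04212866]), [np.float64(0.0010619508898049692), np.float64(0.0010619508898048991)]) (array([ 0.59209023, -0.20898564,  0.02883378]), [np.float64(0.0006999765535342346), np.float64(0.0006999765535341608)])
[ 0.52033527 -0.11376284  0.04      ] [ 0.59208977 -0.20729981  0.04      ] [ 0.6314434  -0.25715948  0.047     ] 127.4926997374951 127.76962887075605 0.11788923560492943
o [ 0.61527093 -0.23628721] grasp [ 0.57852164 -0.18885842]
t 2.85 tcp [ 0.5469 -0.1115  0.3115] x [ 0.598 -0.801 -0.003] y [-0.801 -0.598  0.004] z [-0.005 -0.    -1.   ] q [ 0.15  0.13 -0.11 -0.   -1.33  0.49] w 0.0854 F [-1.2 -0.7  0.7]
turn [ 0.25  0.16 -1.04] then shift cm [ 8.05  2.24 29.35]
turn [  0.25  -0.39 178.96] then shift cm [-8.05 -2.24 29.35]
shift now [ 8.17  1.96 29.33]
```

Call:
{"fn": "apply_moves", "kwargs": {"targets": [{"slide": [0,0,0],"dr": [0,0,-0.8],"grip": 1},{"slide": [2,0.5,4],"dr": [0,0,0],"grip": 1},{"slide": [2,0.5,4],"dr": [0,0,0],"grip": 1},{"slide": [2,0.5,4],"dr": [0,0,0],"grip": 1},{"slide": [2,0.6,4],"dr": [0,0,0],"grip": 1},{"slide": [0,0,4],"dr": [0,0,0],"grip": 1},{"slide": [0,0,0],"dr": [0,0,0],"grip": 1},{"slide": [0,0,0],"dr": [0,0,0],"grip": 1},{"slide": [0,0,0],"dr": [0,0,0],"grip": 1}]}}

```text
t: 3.75
tcp_pos: [0.5819, -0.1845, 0.1175]
eef_rot: [-0.001, 0.898, -0.439, 0.002]
contact_force: [1.0, -0.9, -0.2]
grip_width: 0.0853
grasp_force: 0.0
```

```bash
python3 - <<'E'
from h import *
import pickle
P=cams.camera_params("wrist"); i=cams.get_image("wrist"); cv2.imwrite("pics/w2.png",i); pickle.dump(P,open("w2.pkl","wb"))
go([.5785,-.1889,.018],127.5)
for X in[(.5785,-.1889,.04),(.52033,-.11376,.04)]: print(proj("wrist",X,P))
E
```

```text
t 3.8 tcp [ 0.5818 -0.1846  0.1175] x [ 0.614 -0.789  0.003] y [-0.789 -0.614 -0.003] z [ 0.005 -0.    -1.   ] q [ 0.01  0.35 -0.29  0.   -0.93  0.65] w 0.0852 F [ 0.1 -0.5 -0. ]
turn [-0.2  -0.19  0.37] then shift cm [0.14 0.53 9.95]
turn [   0.3    -0.31 -179.63] then shift cm [-0.14 -0.53  9.95]
shift now [0.1  0.56 9.95]
[321.60294707 209.24270991]
[320.41514944 330.13908265]
```

View pics/w2.png

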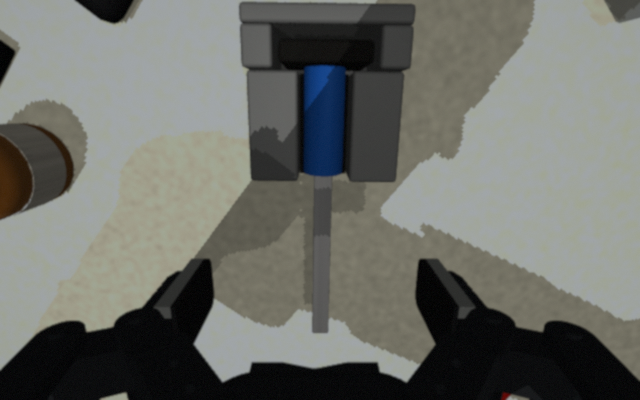

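The shank's end is at (320,331), within 1 px of the prediction, and the handle junction is at (322,176). The estimate holds, so I'll descend and grip.

Call:
{"fn": "apply_moves", "kwargs": {"targets": [{"slide": [0.1,0.55,0],"dr": [-0.2,-0.2,0.4],"grip": 0.3},{"slide": [0,0,3],"dr": [0,0,0],"grip": 0},{"slide": [0,0,3],"dr": [0,0,0],"grip": 0},{"slide": [0,0,2.5],"dr": [0,0,0],"grip": 0},{"slide": [0,0,1.4],"dr": [0,0,0],"grip": 0},{"slide": [0,0,0],"dr": [0,0,0],"grip": 0},{"slide": [0,0,0],"dr": [0,0,0],"grip": -1},{"slide": [0,0,0],"dr": [0,0,0],"grip": -1},{"slide": [0,0,0],"dr": [0,0,0],"grip": -1},{"slide": [0,0,0],"dr": [0,0,0],"grip": -1},{"slide": [0,0,0],"dr": [0,0,0],"grip": -1},{"slide": [0,0,0],"dr": [0,0,0],"grip": -1}], "squeeze": 70}}

```text
t: 5.0
tcp_pos: [0.5769, -0.1895, 0.0168]
eef_rot: [0.0, 0.897, -0.443, -0.001]
contact_force: [-0.4, 1.6, 7.4]
grip_width: 0.0105
grasp_force: 70.3
```

Call:
{"fn": "apply_moves", "kwargs": {"targets": [{"slide": [0,0,-1],"dr": [0,0,0],"grip": -1},{"slide": [0,0,-2],"dr": [0,0,0],"grip": -1},{"slide": [0,0,-2],"dr": [0,0,0],"grip": -1},{"slide": [0,0,-2],"dr": [0,0,0],"grip": -1},{"slide": [0,0,-2],"dr": [0,0,0],"grip": -1},{"slide": [0,0,-1],"dr": [0,0,0],"grip": -1},{"slide": [0,0,0],"dr": [0,0,0],"grip": -1}]}}

```text
t: 5.7
tcp_pos: [0.5769, -0.1894, 0.1169]
eef_rot: [0.0, 0.896, -0.443, -0.001]
contact_force: [0.3, 0.1, -1.4]
grip_width: 0.0104
grasp_force: 69.2
```

```bash
python3 - <<'E'
from h import *
# hook laid: origin (.60,-.03), angle 98.5; shank grasp x=.06(+)
a=np.deg2rad(98.5); go([.60+.0603*np.cos(a),-.03+.0603*np.sin(a),.04],98.5)
P=cams.camera_params("wrist"); cv2.imwrite("pics/w3.png",cams.get_image("wrist"))
cv2.imwrite("pics/s3.png",cams.get_image("scene"))
s=cv2.imread("pics/s3.png")[120:270,190:390]; w=cv2.imread("pics/w3.png")
cv2.imwrite("pics/m3.png",np.hstack([cv2.resize(s,(400,300)),cv2.resize(w,(400,300))]))
E
```

```text
t 5.7 tcp [ 0.5769 -0.1894  0.1169] x [ 0.607 -0.795 -0.002] y [-0.795 -0.607  0.001] z [-0.002  0.001 -1.   ] q [ 0.    0.35 -0.29 -0.   -0.94  0.65] w 0.0104 F [ 0.3  0.1 -1.4]
turn [ 0.11  0.09 28.87] then shift cm [-21.45  -4.64   7.69]
turn [-1.2000e-01  1.4000e-01 -1.5113e+02] then shift cm [21.45  4.64  7.69]
shift now [-16.53 -14.43   7.7 ]
```

View pics/m3.png

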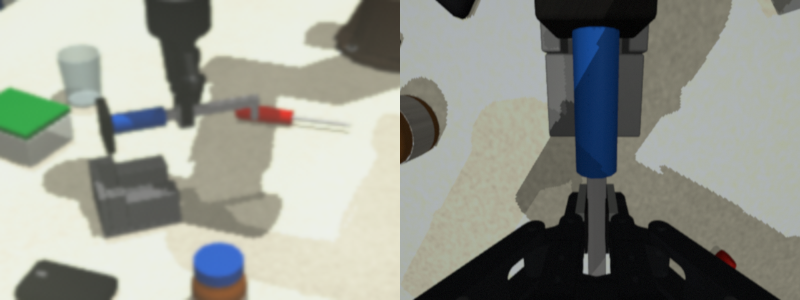

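The hook is held level by the shank and is clear of the dock in both views. Next I turn it and carry it to the open bench.

Call:
{"fn": "apply_moves", "kwargs": {"targets": [{"slide": [0,0,0],"dr": [0,0,5],"grip": -1},{"slide": [0,0,0],"dr": [0,0,6],"grip": -1},{"slide": [0,0,0],"dr": [0,0,6],"grip": -1},{"slide": [0,0,0],"dr": [0,0,6],"grip": -1},{"slide": [0,0,0],"dr": [0,0,5.9],"grip": -1},{"slide": [-3.5,-0.8,0],"dr": [0,0,0],"grip": -1},{"slide": [-3.6,-0.8,0],"dr": [0,0,0],"grip": -1},{"slide": [-3.6,-0.8,0],"dr": [0,0,0],"grip": -1},{"slide": [-3.6,-0.8,0],"dr": [0,0,0],"grip": -1},{"slide": [-3.6,-0.8,0],"dr": [0,0,0],"grip": -1},{"slide": [-3.5,-0.6,0],"dr": [0,0,0],"grip": -1},{"slide": [0,0,4],"dr": [0,0,0],"grip": -1}]}}

```text
t: 7.0
tcp_pos: [0.5939, 0.0336, 0.0786]
eef_rot: [-0.002, 0.759, -0.651, 0.001]
contact_force: [1.3, 0.1, -2.6]
grip_width: 0.0105
grasp_force: 69.3
```

Call:
{"fn": "apply_moves", "kwargs": {"targets": [{"slide": [0,0,3],"dr": [0,0,0],"grip": -1},{"slide": [0,0,1.5],"dr": [0,0,0],"grip": -1},{"slide": [0,0,0.8],"dr": [0,0,0],"grip": -1},{"slide": [0,0,0.4],"dr": [0,0,0],"grip": -1},{"slide": [0,0,0],"dr": [0,0,0],"grip": -1},{"slide": [0,0,0],"dr": [0,0,0],"grip": -1}]}}

```text
t: 7.6
tcp_pos: [0.5903, 0.0291, 0.0191]
eef_rot: [0.001, 0.757, -0.653, -0.002]
contact_force: [-0.6, 0.2, -1.9]
grip_width: 0.0105
grasp_force: 69.1
```

Call:
{"fn": "apply_moves", "kwargs": {"targets": [{"slide": [0,0,0.4],"dr": [0,0,0],"grip": -1},{"slide": [0,0,0.3],"dr": [0,0,0],"grip": -1},{"slide": [0,0,0.2],"dr": [0,0,0],"grip": -1},{"slide": [0,0,0],"dr": [0,0,0],"grip": -1}]}}

```text
t: 8.0
tcp_pos: [0.5897, 0.0291, 0.0094]
eef_rot: [0.001, 0.757, -0.653, -0.002]
contact_force: [0.1, -0.4, -1.2]
grip_width: 0.0101
grasp_force: 69.2
```

Call:
{"fn": "apply_moves", "kwargs": {"targets": [{"slide": [0,0,0.1],"dr": [0,0,0],"grip": -1},{"slide": [0,0,0],"dr": [0,0,0],"grip": 0.3},{"slide": [0,0,0],"dr": [0,0,0],"grip": 0.3},{"slide": [0,0,0],"dr": [0,0,0],"grip": 0.3},{"slide": [0,0,0],"dr": [0,0,0],"grip": 0.3},{"slide": [0,0,-3],"dr": [0,0,0],"grip": 1},{"slide": [0,0,-4],"dr": [0,0,0],"grip": 1},{"slide": [0,0,-4],"dr": [0,0,0],"grip": 1},{"slide": [0,0,-4],"dr": [0,0,0],"grip": 1},{"slide": [0,0,0],"dr": [0,0,0],"grip": 1},{"slide": [0,0,0],"dr": [0,0,0],"grip": 1}]}}

```text
t: 9.1
tcp_pos: [0.5909, 0.0293, 0.1596]
eef_rot: [0.0, 0.757, -0.653, -0.001]
contact_force: [0.2, -0.6, -0.7]
grip_width: 0.0854
grasp_force: 0.0
```

```bash
python3 - <<'E'
from h import *
import pickle
P=cams.camera_params("wrist"); cv2.imwrite("pics/w4.png",cams.get_image("wrist")); pickle.dump(P,open("w4.pkl","wb"))
cv2.imwrite("pics/t4.png",cams.get_image("top"))
w=cv2.imread("pics/w4.png");t=cv2.imread("pics/t4.png")[155:255,180:380]
cv2.imwrite("pics/m4.png",np.vstack([cv2.resize(w,(560,350)),cv2.resize(t[:, 0:200],(500,250),interpolation=cv2.INTER_CUBIC)[:, :].copy() if 0 else cv2.copyMakeBorder(cv2.resize(t,(500,250),interpolation=cv2.INTER_CUBIC),0,0,0,60,0)]))
a=np.deg2rad(98.5);d=np.array([np.cos(a),np.sin(a)]);o=np.array([.5897,.0291])-.06*d
for x in(-.033,.033,.155): print(proj("wrist",[*(o+x*d),.032],P), proj("top",[*(o+x*d),.032]))
go([*o,.01],98.5)
E
```

```text
[314.73455321  69.68307869] [318.0655591  178.64436093]
[314.6874969  158.77207176] [295.55794317 182.26277584]
[314.61567765 294.74330941] [253.81543281 188.97346978]
t 9.2 tcp [0.5897 0.0289 0.1575] x [ 0.147 -0.989 -0.001] y [-0.989 -0.147  0.006] z [-0.006  0.    -1.   ] q [ 0.38  0.28 -0.27 -0.   -1.02 -0.23] w 0.0853 F [-0.4  0.8 -0.6]
turn [ 0.35  0.08 -0.04] then shift cm [ 5.98  0.   14.75]
turn [ 1.3000e-01 -5.5000e-01  1.7996e+02] then shift cm [-5.98 -0.   14.75]
shift now [ 6.   -0.09 14.74]
```

View pics/m4.png

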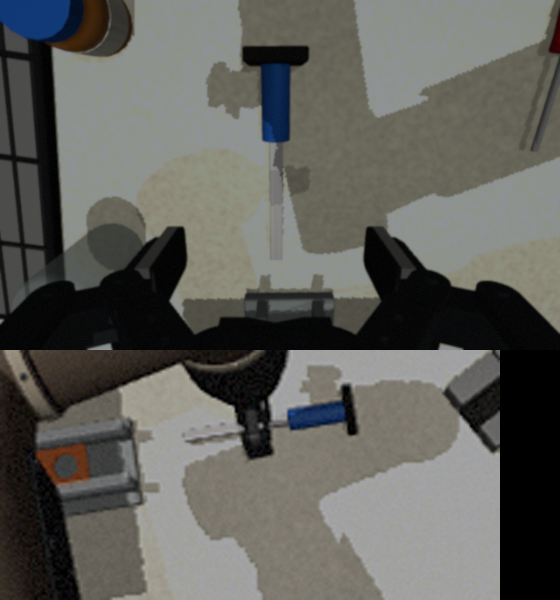

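The hook stands on the bench, matching the prediction to about 2 px. In the wrist half the handle is at (276, 64–141) and the shank end at (276,259); the bay's front edge lies parallel at the bottom. Before working near the analyser I want to see where the forearm runs.

```bash
python3 - <<'E'
from h import *
cv2.imwrite("pics/s5.png",cams.get_image("scene"))
s=cv2.imread("pics/s5.png");t=cv2.imread("pics/t4.png")
cv2.imwrite("pics/m5.png",np.vstack([cv2.resize(s[:,240:],(500,500))[:300] if 0 else s[:300,240:640],cv2.copyMakeBorder(t[100:400,0:400],0,0,0,0,0)]))
E
```

```text
(no output)
```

View pics/m5.png

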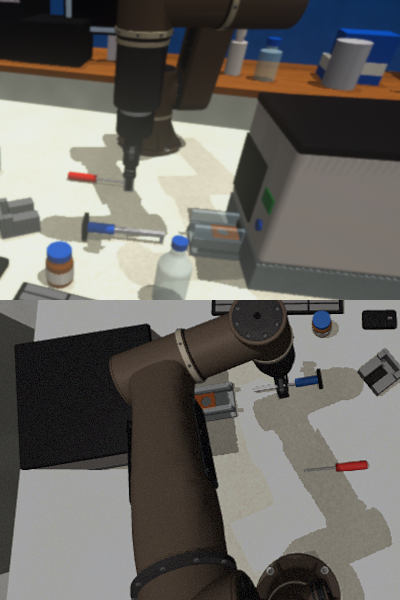

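```bash
python3 - <<'E'
from h import *
for z in(.3,.4,.45,.5,.55,.6): print(z,proj("scene",[.59,.029,z]).round(0),proj("top",[.59,.029,z]).round(0))
print(tri([ray("scene",(540,8)),ray("top",(125,170))]))
E
```

```text
0.3 [373. 125.] [276. 161.]
0.4 [378.  75.] [271. 149.]
0.45 [381.  47.] [268. 142.]
0.5 [384.  17.] [264. 135.]
0.55 [387. -17.] [260. 126.]
0.6 [391. -53.] [256. 116.]
(array([0.52324433, 0.27840785, 0.5174439 ]), [np.float64(0.0031301058352474105), np.float64(0.003130105835247461)])
```

```bash
python3 - <<'E'
from h import *
s=cv2.imread("pics/s5.png").astype(int)
o,d=ray("scene",(0,0))
for c in(390,405,420,440,460,480,500,520,535):
    g=s[:60,c].sum(1); r=int(np.argmax(np.abs(np.diff(g))[8:]))+8
    for rr in (r,):
        o,d=ray("scene",(c,rr+1)); X=o+d*((.55-o[0])/d[0]); print(c,rr,X.round(3),np.abs(np.diff(g))[rr])
go([.5,.0,.1],98.5)
E
```

```text
390 38 [0.55  0.038 0.458] 90
405 37 [0.55  0.066 0.461] 90
420 27 [0.55 0.09 0.48] 36
440 30 [0.55  0.126 0.477] 5
460 27 [0.55  0.159 0.484] 35
480 43 [0.55  0.198 0.46 ] 89
500 48 [0.55  0.233 0.455] 45
520 50 [0.55  0.266 0.454] 110
535 23 [0.55  0.276 0.497] 28
t 9.25 tcp [0.5896 0.0288 0.1571] x [ 0.147 -0.989 -0.001] y [-0.989 -0.147  0.007] z [-0.007  0.    -1.   ] q [ 0.38  0.28 -0.27 -0.   -1.02 -0.23] w 0.0856 F [ 0.3  0.8 -0.6]
turn [ 0.39  0.07 -0.04] then shift cm [1.52 9.29 5.71]
turn [ 1.0000e-01 -6.2000e-01  1.7996e+02] then shift cm [-1.52 -9.29  5.71]
shift now [1.54 9.25 5.77]
```

The cross link's underside runs about 0.32 m above the TCP. That clears the analyser top (0.34) by at least 15 mm at insertion, and more if I grip high on the handle. Next I look at the hole from above with the wrist camera.

Call:
{"fn": "apply_moves", "kwargs": {"targets": [{"slide": [0,0,-4.5],"dr": [0,0,0],"grip": 1},{"slide": [-2.5,0.1,-4],"dr": [0,0,0],"grip": 1},{"slide": [-3,0.1,-3.5],"dr": [0,0,0],"grip": 1},{"slide": [-3,0.1,-3],"dr": [0,0,0],"grip": 1},{"slide": [-3,0.1,-2],"dr": [0,0,0],"grip": 1},{"slide": [-3,0.1,0],"dr": [0,0,0],"grip": 1},{"slide": [-2.8,0,0],"dr": [0,0,0],"grip": 1},{"slide": [0,0,0],"dr": [0,0,0],"grip": 1},{"slide": [0,0,0],"dr": [0,0,0],"grip": 1},{"slide": [0,0,0],"dr": [0,0,0],"grip": 1}]}}

```text
t: 10.25
tcp_pos: [0.5608, 0.1988, 0.3277]
eef_rot: [0.002, 0.757, -0.653, -0.002]
contact_force: [0.0, -0.8, -0.7]
grip_width: 0.0852
grasp_force: 0.0
```

```bash
python3 - <<'E'
from h import *
import pickle
P=cams.camera_params("wrist"); i=cams.get_image("wrist"); cv2.imwrite("pics/w6.png",i); pickle.dump(P,open("w6.pkl","wb"))
go([.56,.2,.33],98.5)
print(proj("wrist",[.54,.257,.045],P))
hsv=cv2.cvtColor(i,cv2.COLOR_BGR2HSV); m=cv2.inRange(hsv,(5,150,60),(18,255,255))
n,l,st,ce=cv2.connectedComponentsWithStats(m); k=[(st[j],ce[j]) for j in range(1,n) if st[j][4]>150]; print(k)
cv2.imwrite("pics/m6.png",np.hstack([cv2.resize(i,(400,250)),cv2.resize(i[120:220,230:390],(400,250),interpolation=cv2.INTER_CUBIC)]))
E
```

```text
t 10.3 tcp [0.5609 0.1985 0.328 ] x [ 0.147 -0.989 -0.001] y [-0.989 -0.147  0.006] z [-0.006 -0.    -1.   ] q [ 0.67  0.18 -0.01 -0.   -1.38 -0.52] w 0.0855 F [-0.2  0.3 -0.1]
turn [ 0.33  0.04 -0.07] then shift cm [-0.16  0.06 -0.2 ]
turn [ 6.0000e-02 -5.2000e-01  1.7993e+02] then shift cm [ 0.16 -0.06 -0.2 ]
shift now [-0.16  0.07 -0.2 ]
[321.63970814 206.35332445]
[(array([ 305,  187,   35,   45, 1176], dtype=int32), array([322.57142857, 210.39540816]))]
```

View pics/m6.png

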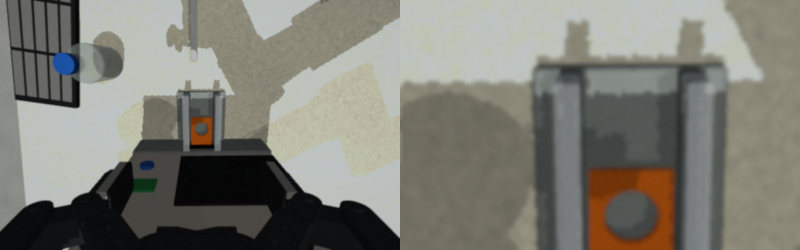

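The hole is at pixel (322,206), and the bay walls run straight up the image, so they are parallel to the tool's x. The hook's shank end is at about (310,90).

```bash
python3 - <<'E'
from h import *
import pickle
P=pickle.load(open("w6.pkl","rb")); i=cv2.imread("pics/w6.png")
hsv=cv2.cvtColor(i,cv2.COLOR_BGR2HSV); m=cv2.inRange(hsv,(5,150,60),(18,255,255))
cs,h=cv2.findContours(m,cv2.RETR_CCOMP,cv2.CHAIN_APPROX_NONE)
for c,hh in zip(cs,h[0]):
    if hh[3]>=0 and cv2.contourArea(c)>40:
        M=cv2.moments(c); u=(M['m10']/M['m00'],M['m01']/M['m00']); w=2*np.sqrt(cv2.contourArea(c)/np.pi); print("hole",u,w,atz("wrist",u,.045,P)); H=u
print(tri([ray("top",(206.75-.4,201.75-.4)),ray("wrist",H,P)]))
# tray side edges
for r in range(192,228,5):
    x=np.where(m[r,300:345])[0]+300; 
    L=atz("wrist",(x[0]-.5,r),.045,P);Rr=atz("wrist",(x[-1]+.5,r),.045,P); print(((L+Rr)/2).round(4),np.linalg.norm(L-Rr).round(4))
# wall edges z=.075
for y in(66,76,96,116,136,166,200,240):
    pass
g=cv2.cvtColor(i,cv2.COLOR_BGR2GRAY)
for r in(60,70,80,85,88,90,92,94,96): print(r,g[r,300:322])
E
```

```text
hole (322.0791037951532, 205.5647005029721) 21.542883141677365 [0.53960172 0.25586021 0.045     ]
(array([0.53950939, 0.25606167, 0.0439355 ]), [np.float64(0.000115691845354024), np.float64(0.00011569184535409288)])
[0.5419 0.2378 0.045 ] 0.0435
[0.5408 0.2444 0.045 ] 0.0437
[0.5398 0.251  0.045 ] 0.0439
[0.5388 0.2577 0.045 ] 0.0441
[0.5377 0.2644 0.045 ] 0.0443
[0.5366 0.2712 0.045 ] 0.0445
[0.5356 0.2781 0.045 ] 0.0447
[0.5351 0.2851 0.045 ] 0.0462
60 [141 132 118 113 105 107 117 118 117 116 117 119 120 119 116 118 131 135
 137 138 139 140]
70 [136 130 119 112 105 105 115 118 116 115 116 118 118 118 117 121 135 142
 142 141 140 138]
80 [190 187 184 181 168 160 175 178 173 166 158 155 146 127 123 147 181 192
 191 193 192 193]
85 [191 190 189 182 174 169 180 182 180 178 179 181 183 180 164 142 158 186
 193 193 193 194]
88 [194 191 188 184 174 170 179 181 179 177 178 180 182 180 169 160 183 192
 193 194 193 194]
90 [193 191 186 182 174 168 177 180 177 177 178 181 182 180 168 162 183 194
 192 193 194 193]
92 [190 189 184 181 172 166 177 181 179 178 177 180 183 181 172 167 185 193
 193 193 193 193]
94 [192 192 190 184 173 165 175 180 178 176 178 180 183 180 173 172 187 193
 193 193 193 193]
96 [193 194 191 189 183 175 175 175 173 171 173 174 176 176 175 178 188 194
 192 192 192 192]
```

```bash
python3 - <<'E'
from h import *
import pickle
P4=pickle.load(open("w4.pkl","rb"));P6=pickle.load(open("w6.pkl","rb"))
print(atz("wrist",(309.5,96.5),.032,P6))
i=cv2.imread("pics/w4.png"); hsv=cv2.cvtColor(i,cv2.COLOR_BGR2HSV); m=cv2.inRange(hsv,(100,120,30),(130,255,255)); m[:,:250]=0;m[:,400:]=0
y,x=np.where(m); print(x.min(),x.max(),y.min(),y.max())
for r in range(y.min()+6,y.max()-4,14):
    xx=np.where(m[r])[0]; print(r,xx[0],xx[-1],atz("wrist",((xx[0]+xx[-1])/2,r),.026,P4).round(4))
g=cv2.cvtColor(i,cv2.COLOR_BGR2GRAY)
for r in(180,220,260,285): print(r,g[r,304:328])
print(g[285:305,315])
for u in((315.4,y.max()+.5),): print("junction z39-0",atz("wrist",u,.026+.0065,P4),atz("wrist",u,.039,P4))
print("end",atz("wrist",(315,296),.032,P4))
E
```

```text
[0.57527242 0.12446387 0.032     ]
298 331 72 162
78 299 330 [ 0.6028 -0.0575  0.026 ]
92 299 330 [ 0.6013 -0.0475  0.026 ]
106 299 330 [ 0.5998 -0.0373  0.026 ]
120 300 330 [ 0.5978 -0.0269  0.026 ]
134 300 329 [ 0.5966 -0.0161  0.026 ]
148 300 329 [ 0.595  -0.0052  0.026 ]
180 [144 144 141 129 119 132 136 136 131 115  89  80  80  79  77  79  79  79
  83  91 102 105 104 105]
220 [138 138 136 129 114 112 118 120 118 117 114 116 116 117 115 115 115 111
 112 124 139 143 143 144]
260 [136 137 139 137 130 124 132 135 134 131 128 130 130 129 132 131 131 127
 129 141 144 145 145 146]
285 [145 145 145 143 134 122 127 131 131 127 126 125 126 128 129 128 127 125
 128 140 144 146 144 145]
[125 124 125 124 123 124 125 125 124 124 123 126 136 142 145 144 145 144
 144 144]
junction z39-0 [0.59270662 0.00516775 0.0325    ] [0.59291468 0.00402078 0.039     ]
end [0.57513009 0.12426503 0.032     ]
```

```bash
python3 - <<'E'
from h import *
go([.5991,-.0338,.11],98.6)
E
```

```text
t 10.3 tcp [0.5609 0.1985 0.328 ] x [ 0.147 -0.989 -0.001] y [-0.989 -0.147  0.006] z [-0.006 -0.    -1.   ] q [ 0.67  0.18 -0.01 -0.   -1.38 -0.52] w 0.0855 F [-0.2  0.3 -0.1]
turn [ 0.33  0.04 -0.17] then shift cm [23.54 -0.31 21.8 ]
turn [ 6.0000e-02 -5.2000e-01  1.7983e+02] then shift cm [-23.54   0.31  21.8 ]
shift now [23.56 -0.5  21.78]
```

Call:
{"fn": "apply_moves", "kwargs": {"targets": [{"slide": [3.3,-0.1,1],"dr": [0,0,0],"grip": 1},{"slide": [3.3,-0.1,2],"dr": [0,0,0],"grip": 1},{"slide": [3.3,0,3],"dr": [0,0,0],"grip": 1},{"slide": [3.3,0,3.4],"dr": [0,0,0],"grip": 1},{"slide": [3.3,-0.1,3.4],"dr": [0,0,0],"grip": 1},{"slide": [3.4,0,3.4],"dr": [0,0,0],"grip": 1},{"slide": [3.6,0,3.4],"dr": [0,0,0],"grip": 1},{"slide": [0,0,2.2],"dr": [0.3,0,-0.1],"grip": 1},{"slide": [0,0,0],"dr": [0,0,0],"grip": 1},{"slide": [0,0,0],"dr": [0,0,0],"grip": 1},{"slide": [0,0,0],"dr": [0,0,0],"grip": 1}]}}

```text
t: 11.4
tcp_pos: [0.5985, -0.0322, 0.1121]
eef_rot: [-0.002, 0.758, -0.652, 0.001]
contact_force: [0.2, 0.3, 0.4]
grip_width: 0.0853
grasp_force: 0.0
```

```bash
python3 - <<'E'
from h import *
go([.5991,-.0338,.009],98.6)
E
```

```text
t 11.4 tcp [ 0.5985 -0.0322  0.1121] x [ 0.15  -0.989 -0.001] y [-0.989 -0.15  -0.003] z [ 0.003  0.002 -1.   ] q [ 0.27  0.34 -0.32 -0.   -0.92 -0.12] w 0.0853 F [0.2 0.3 0.4]
turn [-0.17  0.07  0.01] then shift cm [ 0.17 -0.04 10.31]
turn [-1.1000e-01 -2.7000e-01 -1.7999e+02] then shift cm [-0.17  0.04 10.31]
shift now [ 1.800e-01 -1.000e-02  1.031e+01]
```

Call:
{"fn": "apply_moves", "kwargs": {"targets": [{"slide": [0.1,0,3],"dr": [-0.2,0,0],"grip": 0.6},{"slide": [0,0,3],"dr": [0,0,0],"grip": 0.3},{"slide": [0,0,2.5],"dr": [0,0,0],"grip": 0.3},{"slide": [0,0,1.7],"dr": [0,0,0],"grip": 0.3},{"slide": [0,0,0],"dr": [0,0,0],"grip": 0.3},{"slide": [0,0,0],"dr": [0,0,0],"grip": -1},{"slide": [0,0,0],"dr": [0,0,0],"grip": -1},{"slide": [0,0,0],"dr": [0,0,0],"grip": -1},{"slide": [0,0,0],"dr": [0,0,0],"grip": -1},{"slide": [0,0,0],"dr": [0,0,0],"grip": -1},{"slide": [0,0,0],"dr": [0,0,0],"grip": -1}], "squeeze": 70}}

```text
t: 12.5
tcp_pos: [0.5988, -0.0329, 0.0105]
eef_rot: [-0.001, 0.758, -0.652, -0.0]
contact_force: [-0.9, 1.2, 5.5]
grip_width: 0.0239
grasp_force: 68.5
```

Call:
{"fn": "apply_moves", "kwargs": {"targets": [{"slide": [0,0,-1],"dr": [0,0,0],"grip": -1},{"slide": [0,0,-2],"dr": [0,0,0],"grip": -1},{"slide": [0,0,-3],"dr": [0,0,0],"grip": -1},{"slide": [0,0,-2],"dr": [0,0,0],"grip": -1},{"slide": [0,0,0],"dr": [0,0,0],"grip": -1},{"slide": [0,0,0],"dr": [0,0,0],"grip": -1}]}}

```text
t: 13.1
tcp_pos: [0.5976, -0.0334, 0.0893]
eef_rot: [-0.0, 0.758, -0.652, -0.001]
contact_force: [0.1, -0.8, -1.6]
grip_width: 0.0243
grasp_force: 68.9
```

```bash
python3 - <<'E'
from h import *
go([.5991-.0364,-.0338+.1366,.09],98.8)
t=cams.get_image("top"); s=cams.get_image("scene"); cv2.imwrite("pics/t7.png",t); cv2.imwrite("pics/s7.png",s)
cv2.imwrite("pics/m7.png",np.vstack([cv2.resize(t[140:240,180:380],(600,300),interpolation=cv2.INTER_CUBIC),cv2.resize(s[140:290,300:600],(600,300))]))
E
```

```text
t 13.1 tcp [ 0.5976 -0.0334  0.0893] x [ 0.149 -0.989 -0.002] y [-0.989 -0.149  0.001] z [-0.002  0.002 -1.   ] q [ 0.27  0.36 -0.34 -0.   -0.87 -0.12] w 0.0243 F [ 0.1 -0.8 -1.6]
turn [ 0.08  0.11 -0.25] then shift cm [-14.     1.36  -0.07]
turn [ 1.7000e-01 -1.3000e-01  1.7975e+02] then shift cm [14.   -1.36 -0.07]
shift now [-13.99   1.42  -0.05]
```

View pics/m7.png

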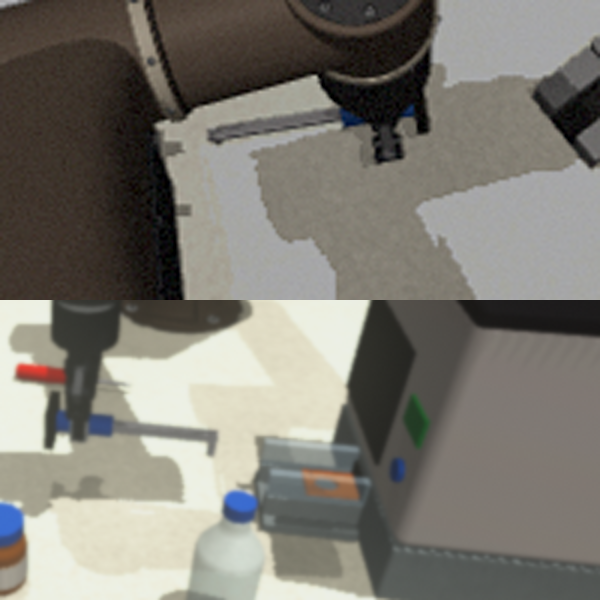

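The hook is held level by the handle. Its shank end is at scene (408,206) and top (250.7,184.3). I'll check that against the prediction and then go.

```bash
python3 - <<'E'
from h import *
X=[.574,.1239,.111]; print(proj("top",X),proj("scene",X)); print(tri([ray("top",(250.7,184.5)),ray("scene",(408,205.5))]))
# wanted: TCP from tip shift, measured from present pose; tip now
tip=np.array([.574,.1239])-.005*np.array([-.149,.989]); print(tip); s=manip.state()["tcp_pos"]
go([*(s[:2]+np.array([.5396,.2560])-tip),s[2]],98.8)
E
```

```text
[248.83149809 184.28044653] [407.80051967 205.12294462]
(array([0.573462  , 0.12183765, 0.10912562]), [np.float64(0.0026797031165591545), np.float64(0.00267970311655908)])
[0.574745 0.118955]
t 13.2 tcp [ 0.5968 -0.0336  0.0877] x [ 0.149 -0.989 -0.002] y [-0.989 -0.149  0.004] z [-0.004  0.001 -1.   ] q [ 0.27  0.36 -0.34 -0.   -0.87 -0.12] w 0.024 F [-0.3 -0.4 -2. ]
turn [ 0.24  0.09 -0.25] then shift cm [-14.08   1.38   0.  ]
turn [ 1.4000e-01 -3.8000e-01  1.7975e+02] then shift cm [14.08 -1.38  0.  ]
shift now [-14.07   1.44   0.03]
```

Call:
{"fn": "apply_moves", "kwargs": {"targets": [{"slide": [0,0.7,0],"dr": [0,0,-0.2],"grip": -1},{"slide": [-2,0.7,0],"dr": [0,0,0],"grip": -1},{"slide": [-3,0,0],"dr": [0,0,0],"grip": -1},{"slide": [-3,0,0],"dr": [0,0,0],"grip": -1},{"slide": [-3,0,0],"dr": [0,0,0],"grip": -1},{"slide": [-2,0,0],"dr": [0,0,0],"grip": -1},{"slide": [-1,0,0],"dr": [0,0,0],"grip": -1},{"slide": [0,0,0],"dr": [0,0,0],"grip": -1},{"slide": [0,0,0],"dr": [0,0,0],"grip": -1},{"slide": [0,0,0],"dr": [0,0,0],"grip": -1}]}}

```text
t: 14.2
tcp_pos: [0.5621, 0.1018, 0.0883]
eef_rot: [0.001, 0.759, -0.651, -0.002]
contact_force: [-0.2, -0.4, -2.0]
grip_width: 0.0239
grasp_force: 68.9
```

```bash
python3 - <<'E'
from h import *
off=np.array([.574745,.118955])-np.array([.5976,-.0334]); 
go([.5396-off[0],.2560-off[1],.041],98.8)
s=cams.get_image("scene"); cv2.imwrite("pics/s8.png",s)
t=manip.state()["tcp_pos"]; print("tip est",t[:2]+off)
o,d=ray("scene",(0,0)); e=t[:2]+off+.005*np.array([-.153,.988]); print("end px",proj("scene",[*e,t[2]+.0155+.006]))
u=proj("scene",[*e,t[2]+.0215]).astype(int); g=cv2.cvtColor(s,cv2.COLOR_BGR2GRAY); print(g[u[1]-5:u[1]+11,u[0]-14:u[0]+10])
E
```

```text
t 14.2 tcp [0.5621 0.1018 0.0883] x [ 0.152 -0.988 -0.001] y [-0.988 -0.152  0.004] z [-0.004  0.001 -1.   ] q [ 0.52  0.33 -0.4  -0.   -0.85 -0.37] w 0.0239 F [-0.2 -0.4 -2. ]
turn [ 0.21  0.06 -0.07] then shift cm [-0.17 -0.06  4.73]
turn [ 1.0000e-01 -3.3000e-01  1.7993e+02] then shift cm [0.17 0.06 4.73]
shift now [-0.17 -0.08  4.73]
tip est [0.53937646 0.25417212]
end px [469.10752514 208.03956432]
[[213 212 211 211 212 214 214 215 215 215 218 218 190 129  76  60  59  60
   60  62  66  71  75  76]
 [211 210 209 209 209 211 213 213 212 212 213 205 164 103  67  60  59  59
   60  60  64  69  73  75]
 [192 193 195 197 198 201 206 208 209 208 207 194 144  84  62  60  59  59
   59  60  62  67  72  75]
 [151 147 152 160 165 169 177 184 188 189 186 166 120  77  63  61  59  59
   59  59  61  66  70  74]
 [132 110 108 112 115 116 121 126 132 135 132 118  93  78  72  66  60  59
   59  59  60  63  69  73]
 [124 103  99  99  99  98  97  97  98  99  97  93  90  87  84  74  63  59
   59  58  59  61  67  72]
 [110 105 104 104 103 103 100  99  98  95  94  94  96  96  92  80  66  60
   59  58  59
[... 223 characters left out ...]
18 118 117 114 113 112 111 109 106 103 102 102 102 103 100  95  91
   88  84  81  79  77  75]
 [137 133 134 133 131 131 130 129 126 111 100  98 101 104 109 117 121 122
  120 115 112 110 106  97]
 [132 132 134 135 137 139 141 140 134 112  93  94  99 102 109 118 124 126
  126 126 126 126 125 118]
 [125 126 126 127 127 128 127 125 116  99  93  98 101  99 102 105 109 111
  113 116 118 119 121 115]
 [123 124 123 123 122 122 122 118 103  92  95 101 100  94  91  90  92  93
   94  95  96  98 100  97]
 [121 123 123 123 122 122 121 116 100  92  98 101  98  91  87  86  86  86
   86  86  86  87  88  85]
 [122 123 123 122 122 122 120 112  98  93  99 101  96  89  87  86  86  86
   85  86  85  85  84  79]]
```

Call:
{"fn": "apply_moves", "kwargs": {"targets": [{"slide": [-0.1,-0.1,0.5],"dr": [0.2,0,0],"grip": -1},{"slide": [0,0,1],"dr": [0,0,0],"grip": -1},{"slide": [0,0,1],"dr": [0,0,0],"grip": -1},{"slide": [0,0,0.6],"dr": [0,0,0],"grip": -1},{"slide": [0,0,0],"dr": [0,0,0],"grip": -1}]}}

```text
t: 14.75
tcp_pos: [0.5623, 0.1034, 0.0559]
eef_rot: [0.001, 0.759, -0.651, -0.001]
contact_force: [0.1, 0.4, -1.0]
grip_width: 0.0238
grasp_force: 68.9
```

Call:
{"fn": "apply_moves", "kwargs": {"targets": [{"slide": [0,0,0.4],"dr": [0,0,0],"grip": -1},{"slide": [0,0,0.3],"dr": [0,0,0],"grip": -1},{"slide": [0,0,0.1],"dr": [0,0,0],"grip": -1},{"slide": [0,0,0],"dr": [0,0,0],"grip": -1}]}}

```text
t: 15.15
tcp_pos: [0.5632, 0.1039, 0.0495]
eef_rot: [-0.001, 0.759, -0.651, -0.0]
contact_force: [0.1, 0.3, -1.4]
grip_width: 0.0236
grasp_force: 68.9
```

Call:
{"fn": "apply_moves", "kwargs": {"targets": [{"slide": [0,0,0.4],"dr": [0,0,0],"grip": -1},{"slide": [0,0,0.3],"dr": [0,0,0],"grip": -1},{"slide": [0,0,0],"dr": [0,0,0],"grip": -1},{"slide": [0,0,0],"dr": [0,0,0],"grip": -1}]}}

```text
t: 15.55
tcp_pos: [0.5631, 0.1039, 0.0424]
eef_rot: [-0.001, 0.759, -0.651, -0.0]
contact_force: [0.4, -0.6, -1.8]
grip_width: 0.0238
grasp_force: 68.9
```

Call:
{"fn": "apply_moves", "kwargs": {"targets": [{"slide": [0,0,0.2],"dr": [0,0,0],"grip": -1},{"slide": [0.5,0,0],"dr": [0,0,0],"grip": -1},{"slide": [0.7,0,0],"dr": [0,0,0],"grip": -1},{"slide": [1,0,0],"dr": [0,0,0],"grip": -1},{"slide": [1,0,0],"dr": [0,0,0],"grip": -1},{"slide": [1,0,0],"dr": [0,0,0],"grip": -1},{"slide": [0,0,0],"dr": [0,0,0],"grip": -1}]}}

```text
t: 16.25
tcp_pos: [0.5696, 0.0607, 0.0405]
eef_rot: [-0.0, 0.759, -0.652, -0.0]
contact_force: [0.5, -0.7, -2.5]
grip_width: 0.0239
grasp_force: 68.8
```

```bash
cat > tray.py <<'E'
from h import *
def tray(n="scene"):
    i=cams.get_image(n); m=cv2.inRange(cv2.cvtColor(i,cv2.COLOR_BGR2HSV),(3,90,60),(16,255,255))
    if n=="scene": m[:, :400]=0; m[:200]=0; m[270:]=0; m[:,520:]=0
    y,x=np.where(m); print("orange cols",x.min(),x.max(),"rows",y.min(),y.max(),len(x)); return i,m
E
python3 - <<'E'
from tray import *
go([.5631,.1039,.0404],98.8); tray()
for k in(0,.03,.05,.1):
    c=np.array([.5396,.2560])-k*np.array([-.153,.988]); print(k,[proj("scene",[*(c+a*np.array([-.153,.988])+b*np.array([.988,.153])),.045]).round(0) for a,b in((-.025,.022),(-.025,-.022))])
E
```

```text
t 16.25 tcp [0.5696 0.0607 0.0405] x [ 0.151 -0.989 -0.001] y [-0.989 -0.151 -0.   ] z [-0.     0.001 -1.   ] q [ 0.45  0.39 -0.44 -0.   -0.74 -0.29] w 0.0239 F [ 0.5 -0.7 -2.5]
turn [-0.01  0.06 -0.12] then shift cm [-4.37 -0.02  0.01]
turn [9.0000e-02 1.0000e-02 1.7988e+02] then shift cm [4.37 0.02 0.01]
shift now [-4.37 -0.01  0.01]
orange cols 437 478 rows 224 239 213
0 [array([452., 235.]), array([449., 224.])]
0.03 [array([439., 233.]), array([437., 222.])]
0.05 [array([430., 233.]), array([428., 221.])]
0.1 [array([409., 230.]), array([408., 219.])]
```

The tray follows: its front edge is at column 437, which is about 33 mm out.

Call:
{"fn": "apply_moves", "kwargs": {"targets": [{"slide": [0.7,0,0],"dr": [0,0,0],"grip": -1},{"slide": [1,0,0],"dr": [0,0,0],"grip": -1},{"slide": [1,0,0],"dr": [0,0,0],"grip": -1},{"slide": [1,0,0],"dr": [0,0,0],"grip": -1},{"slide": [1,0,0],"dr": [0,0,0],"grip": -1},{"slide": [0.7,0,0],"dr": [0,0,0],"grip": -1},{"slide": [0.3,0,0],"dr": [0,0,0],"grip": -1},{"slide": [0,0,0],"dr": [0,0,0],"grip": -1}]}}

```text
t: 17.1
tcp_pos: [0.5783, 0.0069, 0.0401]
eef_rot: [-0.001, 0.759, -0.651, -0.001]
contact_force: [-2.4, 10.0, -2.5]
grip_width: 0.0243
grasp_force: 68.8
```

Call:
{"fn": "apply_moves", "kwargs": {"targets": [{"slide": [0.3,0,0],"dr": [0,0,0],"grip": -1},{"slide": [0.3,0,0],"dr": [0,0,0],"grip": -1},{"slide": [0,0,0],"dr": [0,0,0],"grip": -1}]}}

```text
t: 17.4
tcp_pos: [0.5792, 0.006, 0.0395]
eef_rot: [-0.004, 0.759, -0.651, -0.002]
contact_force: [-6.8, 38.6, -5.1]
grip_width: 0.0238
grasp_force: 68.9
```

Call:
{"fn": "apply_moves", "kwargs": {"targets": [{"slide": [-0.3,0,0],"dr": [0,0,0],"grip": -1},{"slide": [-0.3,0,0],"dr": [0,0,0],"grip": -1},{"slide": [0,0,0],"dr": [0,0,0],"grip": -1},{"slide": [0,0,0],"dr": [0,0,0],"grip": -1}]}}

```text
t: 17.8
tcp_pos: [0.5782, 0.0069, 0.0402]
eef_rot: [-0.001, 0.759, -0.651, -0.001]
contact_force: [-2.1, 9.7, -2.7]
grip_width: 0.024
grasp_force: 69.3
```

```bash
python3 - <<'E'
from tray import *
go([.5631,.1039,.0404],98.8); i,m=tray(); cv2.imwrite("pics/s9.png",i)
for k in(.08,.09,.1):
    c=np.array([.5396,.2560])-k*np.array([-.153,.988]); print(k,[proj("scene",[*(c+a*np.array([-.153,.988])+b*np.array([.988,.153])),.045]).round(1) for a,b in((-.025,.022),(-.025,-.022))],[proj("scene",[*(c+a*np.array([-.153,.988])),.045]).round(1) for a in (.014,-.014)])
for r in range(216,236,3):
    x=np.where(m[r])[0]; print(r,x.min() if len(x) else None,x.max() if len(x) else None)
E
```

```text
t 17.8 tcp [0.5782 0.0069 0.0402] x [ 0.153 -0.988 -0.003] y [-0.988 -0.153 -0.001] z [ 0.     0.003 -1.   ] q [ 0.35  0.39 -0.43 -0.   -0.75 -0.19] w 0.024 F [-2.1  9.7 -2.7]
turn [-0.04  0.14 -0.02] then shift cm [-9.81  0.01 -0.02]
turn [2.3000e-01 7.0000e-02 1.7998e+02] then shift cm [ 9.81 -0.01 -0.02]
shift now [-9.81  0.01  0.01]
orange cols 415 478 rows 222 238 342
0.08 [array([417.1, 231.2]), array([416. , 220.1])] [array([433. , 227.3]), array([421.2, 226. ])]
0.09 [array([412.8, 230.7]), array([411.9, 219.7])] [array([428.8, 226.8]), array([417. , 225.6])]
0.1 [array([408.6, 230.3]), array([407.8, 219.3])] [array([424.6, 226.4]), array([412.8, 225.2])]
216 None None
219 None None
222 424 438
225 425 440
228 415 441
231 415 442
234 425 447
```

```bash
python3 - <<'E'
from h import *
off=np.array([.574745,.118955])-np.array([.5976,-.0334]); t=manip.state()["tcp_pos"]; tip=t[:2]+off
d=np.array([-.153,.988]); print("tip est",tip, "travel",(np.array([.5396,.2560])-tip)@d)
i=cv2.imread("pics/s9.png"); g=cv2.cvtColor(i,cv2.COLOR_BGR2GRAY)
print(proj("scene",[*(tip+.005*d),t[2]+.0215]),proj("scene",[*tip,.045]),proj("scene",[*(tip-.005*d),.0456]))
np.set_printoptions(linewidth=200)
print(g[206:240:2,404:446:2]); h=cv2.cvtColor(i,cv2.COLOR_BGR2HSV); print(h[206:240:2,404:446:2,1])
E
```

```text
tip est [0.55530351 0.15926242] travel 0.09797936580794946
[422.78181106 220.74189964] [419.5205871  226.03400809] [417.45453026 225.62018525]
[[237 235 227 224 224 217 215 214 214 217 214 210 210 212 214 211 210 213 220 220 217]
 [236 236 235 235 234 224 215 213 213 218 217 208 152 146 153 158 154 162 196 197 192]
 [235 236 236 235 235 228 217 215 212 214 215 208 136 124 143 170 170 168 168 166 161]
 [234 236 236 235 234 233 220 215 216 217 218 213 151 123 124 138 143 149 156 157 163]
 [205 229 236 236 236 233 220 216 215 217 217 219 174 121 124 130 130 130 130 131 131]
 [158 176 228 235 233 232 223 215 215 216 217 218 174 121 128 131 129 129 130 129 131]
 [179 169 198 216 226 228 218 209 212 217 217 218 187 123 128 130 129 129 130 130 131]
 [163 167 172 179 179 179 177 178 180 190 207 217 192 116 116 116 117 117 120 125 125]
 [118 121 126 131 130 133 142 152 165 163 162 164 164 133 133 135 131 121 112 131 137]
 [135 126 125 121 128 121 114 114 115 118 128 122 126 135 136 143 162 159 137 159 180]
 [156 154 155 151 188 159  97 100 109 132 192 178 100 113 134 138 175 179 167 171 198]

[... 1302 characters left out ...]
15]
 [ 22  20  18  17  14  14  15  11   7  13 113 184 209 217 218 199 162 165 136  39  29]
 [ 36  37  35  33  28  65 133 109  22  19  38  55 135 199 218 181 126 122 106  31  12]
 [ 36  36  36  36  33  79 211 206 124  36  33  34  41 157 216 180 149 146 140  52  14]
 [ 34  36  36  36  32  74 210 217 209 158  88 107 148 197 214 170 154 153 151  84  19]
 [ 34  35  36  36  33  65 156 179 191 203 205 207 211 214 204 160 152 153 155 118  38]
 [ 35  35  36  36  30  18  10  25  35  68  87 134 163 174 155 121 125 131 135 122 100]
 [ 22  27  36  35   7 125 164 168 146 114  45  10  36  37  25   7   7  23  35  58  70]
 [ 33  32  36  30 111 181 182 183 183 184 181 139  45  16  12  13  17  16  19  16  19]]
```

```bash
python3 - <<'E'
from h import *
d=np.array([-.153,.988]); n=np.array([.988,.153]); H=np.array([.5396,.2560])
# rectify the tray plane (z=.045) from scene views: 0.5 mm per px; u along d (-140..+30mm), v lateral (-25..25)
P=cams.camera_params("scene")
u=np.arange(-.14,.031,.0005); v=np.arange(-.024,.0241,.004)
for f in("scene0","s9"):
    i=cv2.imread(f"pics/{f}.png"); 
    mp=np.array([[proj("scene",[*(H+a*d+b*n),.045],P) for a in u] for b in v],np.float32)
    r=cv2.remap(i,mp[...,0],mp[...,1],cv2.INTER_LINEAR); s=cv2.cvtColor(r,cv2.COLOR_BGR2HSV)
    ok=(s[...,1]>90)&(s[...,0]<17)
    print(f)
    for k,b in enumerate(v):
        e=np.where(np.diff(ok[k].astype(int)))[0]; print(round(b*1000),(u[e]*1000).round(1))
E
```

```text
scene0
-24 []
-20 [-20.]
-16 [-22.]
-12 [-21.]
-8 [-20.  -7.  11.]
-4 [-20.5 -10.   14. ]
0 [-21.5 -11.5  15. ]
4 [-22. -12.  16.]
8 [-22.  -12.   15.5]
12 [-22.5  -9.5  13. ]
16 [-22.5  -4.    8. ]
20 [-22.5]
24 [-22.]
s9
-24 [-71.5 -71. ]
-20 [-85.  -46.5]
-16 [-87. -46.]
-12 [-88.  -47.5]
-8 [-87.5 -48. ]
-4 [-81.5 -47. ]
0 [-107.  -102.   -78.5  -46.5]
4 [-110.5  -98.5  -76.5  -46.5]
8 [-111.5  -96.5  -77.5  -46. ]
12 [-111.5  -92.5  -82.5  -46. ]
16 [-112.   -45.5]
20 [-112.  -45.]
24 [-112.]
```

```bash
python3 - <<'E'
from h import *
import pickle
P=pickle.load(open("w6.pkl","rb")); i=cv2.imread("pics/w6.png"); g=cv2.cvtColor(i,cv2.COLOR_BGR2GRAY)
d=np.array([-.153,.988]); H=np.array([.5396,.2560])
np.set_printoptions(linewidth=200)
print(g[138:156,[288,296,302,310,320,330,345,352]].T)
for r in(143.5,145,146.5,148):
  print(r,[round(float((atz("wrist",(320,r),z,P)[:2]-H)@d),4) for z in(.015,.045,.075)])
for k in(.075,.085): print(k,[proj("wrist",[*(H-k*d),z],P).round(1) for z in(0.015,.075)])
E
```

```text
[[193 194 193 185 163 141 128 101  81  94 116 125 122 121 118 118 117 116]
 [149 149 147 145 141 138 130 104  70  55  52  60  71  74  80  97 115 122]
 [133 133 134 133 130 129 123  97  70  61  62  63  66  67  68  71  75  78]
 [192 193 193 189 172 150 130 101  83 101 124 135 137 137 137 138 137 137]
 [193 194 192 190 172 148 129 100  86 107 129 138 139 140 139 139 138 137]
 [193 192 192 189 172 148 129  99  89 111 131 138 139 139 139 139 140 136]
 [134 137 136 137 137 134 126  98  63  52  53  66  74  74  77  93 104 110]
 [186 190 186 166 143 133 120  95  90 102 107 107 103 100 110 132 146 150]]
143.5 [-0.0763, -0.08, -0.0837]
145 [-0.0744, -0.0782, -0.0819]
146.5 [-0.0724, -0.0763, -0.0802]
148 [-0.0704, -0.0745, -0.0785]
0.075 [array([321.5, 144.5]), array([322.9, 151.1])]
0.085 [array([321.5, 136.8]), array([322.9, 142.3])]
```

Call:
{"fn": "apply_moves", "kwargs": {"targets": [{"slide": [0.4,0,0],"dr": [0,0,0],"grip": -1},{"slide": [0.4,0,0],"dr": [0,0,0],"grip": -1},{"slide": [0,0,0],"dr": [0,0,0],"grip": -1},{"slide": [0,0,0],"dr": [0,0,0],"grip": -1}]}}

```text
t: 18.25
tcp_pos: [0.5793, 0.0057, 0.0393]
eef_rot: [-0.004, 0.759, -0.651, -0.003]
contact_force: [-8.9, 49.6, -6.3]
grip_width: 0.0239
grasp_force: 69.1
```

The hole was only about 75 mm behind the bay front at the start, so the tray began roughly 10 mm out. The image shows about 90 mm of travel, and the 49 N pull moved it no further, so the tray is at its stop. I'll relax, then lift the prong out.

Call:
{"fn": "apply_moves", "kwargs": {"targets": [{"slide": [-0.4,0,0],"dr": [0,0,0],"grip": -1},{"slide": [-0.4,0,0],"dr": [0,0,0],"grip": -1},{"slide": [-0.2,0,0],"dr": [0,0,0],"grip": -1},{"slide": [0,0,0],"dr": [0,0,0],"grip": -1},{"slide": [0,0,0],"dr": [0,0,0],"grip": -1}]}}

```text
t: 18.75
tcp_pos: [0.5777, 0.0073, 0.0403]
eef_rot: [-0.0, 0.759, -0.651, -0.0]
contact_force: [-1.1, 0.5, -2.9]
grip_width: 0.0242
grasp_force: 69.5
```

Call:
{"fn": "apply_moves", "kwargs": {"targets": [{"slide": [0,0,-0.6],"dr": [0,0,0],"grip": -1},{"slide": [0,0,-1],"dr": [0,0,0],"grip": -1},{"slide": [0,0,-1.5],"dr": [0,0,0],"grip": -1},{"slide": [0,0,-1.5],"dr": [0,0,0],"grip": -1},{"slide": [0,0,-0.4],"dr": [0,0,0],"grip": -1},{"slide": [0,0,0],"dr": [0,0,0],"grip": -1},{"slide": [2,0,0],"dr": [0,0,0],"grip": -1},{"slide": [3,0,0],"dr": [0,0,0],"grip": -1},{"slide": [2.5,0,0],"dr": [0,0,0],"grip": -1},{"slide": [1,0,0],"dr": [0,0,0],"grip": -1},{"slide": [0,0,0],"dr": [0,0,0],"grip": -1},{"slide": [0,0,0],"dr": [0,0,0],"grip": -1}]}}

```text
t: 19.95
tcp_pos: [0.5906, -0.076, 0.0898]
eef_rot: [-0.0, 0.759, -0.651, -0.001]
contact_force: [-0.7, 0.0, -2.3]
grip_width: 0.0239
grasp_force: 69.6
```

```bash
python3 - <<'E'
from tray import *
go([.591,-.08,.0105],98.8); tray()
E
```

```text
t 19.95 tcp [ 0.5906 -0.076   0.0898] x [ 0.152 -0.988 -0.001] y [-0.988 -0.152  0.   ] z [-0.     0.001 -1.   ] q [ 0.2   0.36 -0.34 -0.   -0.87 -0.05] w 0.0239 F [-0.7  0.  -2.3]
turn [ 0.02  0.09 -0.07] then shift cm [0.4  0.02 7.93]
turn [ 1.3000e-01 -2.0000e-02  1.7993e+02] then shift cm [-0.4  -0.02  7.93]
shift now [0.42 0.02 7.93]
orange cols 414 478 rows 221 238 404
```

Call:
{"fn": "apply_moves", "kwargs": {"targets": [{"slide": [0,0,2.5],"dr": [0,0,0],"grip": -1},{"slide": [0,0,2.5],"dr": [0,0,0],"grip": -1},{"slide": [0,0,1.5],"dr": [0,0,0],"grip": -1},{"slide": [0,0,0.7],"dr": [0,0,0],"grip": -1},{"slide": [0,0,0.5],"dr": [0,0,0],"grip": -1},{"slide": [0,0,0],"dr": [0,0,0],"grip": -1},{"slide": [0,0,0.2],"dr": [0,0,0],"grip": -1},{"slide": [0,0,0],"dr": [0,0,0],"grip": -1}]}}

```text
t: 20.8
tcp_pos: [0.5913, -0.0758, 0.0119]
eef_rot: [-0.001, 0.759, -0.651, -0.0]
contact_force: [0.2, 0.2, -2.2]
grip_width: 0.0242
grasp_force: 69.6
```

Call:
{"fn": "apply_moves", "kwargs": {"targets": [{"slide": [0,0,0.1],"dr": [0,0,0],"grip": -1},{"slide": [0,0,0.1],"dr": [0,0,0],"grip": -1},{"slide": [0,0,0],"dr": [0,0,0],"grip": -1},{"slide": [0,0,0],"dr": [0,0,0],"grip": 0.4},{"slide": [0,0,0],"dr": [0,0,0],"grip": 0.4},{"slide": [0,0,0],"dr": [0,0,0],"grip": 0.4},{"slide": [0,0,-2],"dr": [0,0,0],"grip": 1},{"slide": [0,0,-4],"dr": [0,0,0],"grip": 1},{"slide": [0,0,-5],"dr": [0,0,0],"grip": 1},{"slide": [0,0,-5],"dr": [0,0,0],"grip": 1},{"slide": [0,0,0],"dr": [0,0,0],"grip": 1},{"slide": [0,0,0],"dr": [0,0,0],"grip": 1}]}}

```text
t: 22.0
tcp_pos: [0.5916, -0.076, 0.1711]
eef_rot: [-0.002, 0.759, -0.651, 0.001]
contact_force: [-0.1, -0.1, -1.6]
grip_width: 0.0856
grasp_force: 0.0
```

```bash
python3 - <<'E'
from h import *
P=cams.camera_params("wrist"); i=cams.get_image("wrist"); cv2.imwrite("pics/w10.png",i); go([.59,-.08,.1],98.8)
m=cv2.inRange(cv2.cvtColor(i,cv2.COLOR_BGR2HSV),(100,120,30),(130,255,255)); m[:,:250]=0;m[:,400:]=0
y,x=np.where(m); print(x.min(),x.max(),y.min(),y.max())
for r in(y.min()+6,(y.min()+y.max())//2,y.max()-6):
    xx=np.where(m[r])[0]; print(r,xx[0],xx[-1],atz("wrist",((xx[0]+xx[-1])/2,r),.026,P).round(4))
t=cams.get_image("top");s=cams.get_image("scene");cv2.imwrite("pics/t10.png",t);cv2.imwrite("pics/s10.png",s)
# shank end check: predicted pixels and brightness along axis
d=np.array([-.153,.988]);e=np.array([.5913,-.0758])+.16*d
for n,im in(("top",t),("scene",s)):
    g=cv2.cvtColor(im,cv2.COLOR_BGR2GRAY); print(n,proj(n,[*e,.032]).round(1),[int(g[tuple(proj(n,[*(e+k*d),.032]).round().astype(int)[::-1])]) for k in np.arange(-.02,.021,.0025)])
t0=cv2.imread("pics/top0.png");D=cv2.absdiff(t,t0).max(2)
for nm,(u,v) in dict(jar=(321,122),mouse=(379,120),tip=(464,202),beaker=(457,254),sd=(350,267),bottle=(241,128)).items(): print(nm,D[v-12:v+13,u-15:u+16].mean())
E
```

```text
t 22.05 tcp [ 0.5907 -0.0761  0.1694] x [ 0.152 -0.988 -0.002] y [-0.988 -0.152 -0.001] z [ 0.001  0.002 -1.   ] q [ 0.2   0.28 -0.25 -0.   -1.04 -0.04] w 0.0856 F [-0.7 -0.1 -0.6]
turn [-0.06  0.1  -0.04] then shift cm [0.38 0.13 6.94]
turn [1.6000e-01 1.0000e-01 1.7996e+02] then shift cm [-0.38 -0.13  6.94]
shift now [0.39 0.13 6.94]
301 329 158 232
164 301 329 [ 0.594  -0.0955  0.026 ]
195 302 328 [ 0.5898 -0.0686  0.026 ]
226 302 328 [ 0.5854 -0.0403  0.026 ]
top [267.9 191.8] [160, 158, 158, 156, 157, 158, 158, 157, 147, 162, 170, 171, 169, 169, 170, 169, 169]
scene [386.5 226.8] [203, 205, 206, 208, 209, 210, 199, 199, 204, 220, 234, 236, 236, 236, 236, 236, 236]
jar 61.39354838709677
mouse 14.883870967741936
tip 22.850322580645162
beaker 23.780645161290323
sd 22.975483870967743
bottle 57.339354838709674
```

```bash
python3 -c "
from cell import manip
print(manip.hand_in())"
```

```text
the job is handed in; nothing more can be done
None
```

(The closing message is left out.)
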